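Shut the seed tin and hang up the ear defenders

TASK

The yellow lid of the green seed tin is standing proud: push it straight down with the fingertips until it is fully home, and keep a firm press on it (over 8 N for 0.3 s) to be sure. Hang the red ear defenders over the steel bar, one cup on each side, and let go. Do the two in either order; leave the blue tin and the loose things on the bench where they are.

Things in the scene. Friction and masses are not known exactly. Their poses are not given: they have to be found in the camera images.
- seed_tin: green round tin with a yellow band, 120 mm diameter, fixed to the bench; origin at the centre of its underside on the bench, z up. Its press-fit yellow lid (125 mm diameter, flat top with a bare steel disc in it) shows a bare steel neck beneath it while it stands proud
- lid_top (a point): centre of the flat top of the yellow lid, the place to press; 118 mm above the bench when the lid is 12 mm proud, 106 mm when it is fully home
- seed_lid (a joint): how far the yellow lid has been pushed down, m: 0 = 12 mm proud, 0.012 = fully home against the stop; starts 8 to 12 mm proud. A push of about 5 N slides it, it stays where it is left, and it goes solid when home
- blue_tin: blue round tin of the same size with a white lid already home, 106 mm tall, fixed; origin at the centre of its underside; not to be pressed
- ear_defenders: red ear defenders, 240 g, standing on their two cups; origin midway between the cups at their underside, z up, y from cup to cup. 136 mm tall, 168 mm along y; cups 80 mm tall, 70 mm along x, 96 mm gap between them. The black crown pad on top is 32 mm wide along x (grip it across x), 56 mm along y, 14 mm thick (underside at 122 mm, top at 136 mm)
- crown (a point): middle of the underside of the crown pad of the ear defenders, 122 mm above the underside of the cups; this spot is to rest on the bar
- cup_a (a point): centre of one cup, 65 mm along +y and 40 mm up from the ear defenders' origin
- cup_b (a point): centre of the other cup, 65 mm along -y and 40 mm up from the ear defenders' origin
- rail_mid (a point): middle of the axis of the horizontal round steel bar (16 mm diameter, 260 mm long, axis 147 mm above the bench) that stands on a post at either end, fixed; its y axis runs along the bar
- wrench: steel wrench 160 mm long lying on the bench, loose bystander; origin at its underside
- oil_bottle: black oil bottle with yellow cap, 64 mm diameter, 190 mm tall, loose bystander; origin at the centre of its underside
- nail_jar: amber jar with steel cap, 72 mm diameter, 90 mm tall, loose bystander; origin at the centre of its underside
- flower_pot: terracotta pot, 110 mm diameter, 95 mm tall, loose bystander; origin at the centre of its underside
- trowel: garden trowel with wooden handle, 325 mm long, lying on the bench, loose bystander; origin near the neck at its underside, blade to +x

How it is judged:
By the outcome, as a careful person would: the job done as asked, in the order asked, and still so for the second after the job is handed in, with the robot touching nothing.
It also fails if it takes over 54 s, if anything falls off the work surface, if the arm or the gripper's body presses on something with over 40 N, if the wrist force passes 120 N, or if a joint passes its speed limit or range.

ROBOT

A 7-joint arm with a two-finger parallel gripper is mounted at the origin on the work surface. World frame = base frame: x ahead of the robot, y to its left, z up, the work surface at z = 0. Lengths are in m, angles in rad, forces in N, time in s.
With the tool pointing down it reaches from about 0.425 to 0.825 m from the base axis. Payload 3.6 kg.
Tool frame: the origin (TCP) lies at the very end of the fingers, on their centre line; the grasp point (between the pads) lies 19 mm behind it; z points along the fingers, y is the line along which they close (so a half turn about z gives the same grasp; the last joint's range is limited). The gripper opens to 85 mm and grips with 20 to 120 N. Pads are 22 mm wide; open, the fingers measure 114 mm over their backs; the gripper's body (76 mm by 85 mm) begins 54 mm behind the grasp point. The pads swing forward as they close: fully open they stand 13 mm farther back than shut.
Start: joints at [-1.153, 0.615, -0.013, 1.423, 0.008, 1.103, -0.04], TCP at [0.28, 0.587, 0.231] pointing down, gripper open.
Joint ranges: [-3.12, 3.12], [-0.3, 2.06], [-1.34, 1.32], [0.26, 2.42], [-1.36, 4.5], [0.01, 1.98], [-2.84, 2.84]. Speed limits (rad/s): [2.79, 2.79, 3.14, 3.14, 3.14, 3.14, 3.14].

INTERFACE

Orientations are given as a rotation vector (axis times angle).
In Python, from workcell import manip, cams gives the robot as it stands.
- The arm moves only by the tool play_rows, never from a script. Its argument "plan" is a list of rows, each a list of 7 numbers: the shift along the tool's x, y, z in cm, then the turn, a rotation vector about the tool's x, y, z in rad, then the finger opening in cm, from 0 to 8.54. A call has 1 to 10 rows; each row is the pose to reach, as a shift and turn from the pose commanded when the call began, along the tool's axes at that moment; what a row does not reach only later rows make up. A row lasts 1/10 s, in which the tool goes at most 50 mm and 8.59 degrees, less where a joint would pass 70% of its speed; a pose out of reach is approached as far as the arm can. A call with a gripper value outside its range is refused whole. The fingers move at their own pace and stop on an object; "squeeze" is the grip in N (left out, the last holds). Time passes only in rows, so rows that repeat a pose let the fingers close. It gives the time, the measured TCP pose, the force, the opening and the grip force at its end, in the units of the state.
- manip.observe(): the state, without advancing time (a new reading comes with each control period).
- cams.read_camera(name): name is "scene" or "top" or "wrist"; returns the picture (400x640x3 uint8, red, green, blue); there is no depth.
- cams.camera_params(name): a dict with "K" (3x3 intrinsics, pixels), "R" (3x3) and "t" (3): a world point X has camera coordinates R X + t. Camera axes: x right, y down, z forward; pixel columns grow to the right and rows downward; lengths in m; the calibration is good to about 2 mm. The wrist camera is an equidistant fisheye: a pixel r from the principal point sees the ray r / f radians off the axis. A picture is of the moment at which its call begins: read the wrist's pose just before it. camera_params takes no time and is no camera call; for the wrist camera it gives the pose at the moment of the call.
- manip.sign_off(): hands the job in; it is judged then, once.
The state is a dict: "time_s": time; "joint_positions": joint angles; "joint_velocities": joint speeds; "tau": joint torques, N m; "ee_pos": TCP position; "tcp_rot": TCP orientation; "ft_force": force on the tool from outside, world axes, zero at the start; "torque": the same for the moment, N m; "grip_width": finger opening in m; "grip_force": force on a finger pad.
Only numpy, scipy, OpenCV 4.12 (cv2) and the standard library are available. Lean on these libraries where they do the work, as an engineer would, in place of code of your own. Each camera call takes 0.05 s, during which the arm holds its last target. There are 200 camera calls.

## Working session

There is one attempt and no reset: what is moved stays moved. The work goes in short steps, Python scripts to look and compute and a tool call to move; the robot and the scene stay as the last step left them, time stands still between calls to the robot, and variables do not carry over. Pictures are saved under pics/ and viewed, at most 10 in all, crops included, and the job is handed in when it is done.

Besides the shell and the picture viewer there is one more tool, called after "Request:" as name(argument=value, ...), one argument or row to a line, values as JSON. play_rows: Moves the arm, as the interface text tells. Its arguments: {"type":"object","properties":{"plan":{"type":"array"},"squeeze":{"type":"number"}},"required":["plan"]}

```bash
mkdir -p pics; python3 - <<'E'
from workcell import manip, cams
import cv2
s=manip.observe();print({k:s[k] for k in('time_s','ee_pos','tcp_rot','ft_force','grip_width')})
for n in("scene","top"):
    p=cams.camera_params(n);print(n,p)
    cv2.imwrite(f"pics/{n}0.png",cams.read_camera(n)[:,:,::-1])
E
```

```text
{'time_s': 0.0, 'ee_pos': array([0.27933534, 0.58607186, 0.23014183]), 'tcp_rot': array([-0.69277681, -3.06366167,  0.00392497]), 'ft_force': array([-0.38139566,  0.33506481,  0.50367739]), 'grip_width': 0.08554032781209238}
scene {'K': array([[470.34178227,   0.        , 330.97209641],
       [  0.        , 470.34178227, 201.72776494],
       [  0.        ,   0.        ,   1.        ]]), 'R': array([[ 0.53402369,  0.84524938, -0.01929238],
       [ 0.63795227, -0.4178191 , -0.64687256],
       [-0.55482935,  0.33313765, -0.76235405]]), 't': array([-0.35316358, -0.28512784,  1.60520367])}
top {'K': array([[443.00643945,   0.        , 329.00347953],
       [  0.        , 443.00643945, 195.16440592],
       [  0.        ,   0.        ,   1.        ]]), 'R': array([[-0.00390568, -0.99951013,  0.03105223],
       [-0.99663232,  0.00134725, -0.08198901],
       [ 0.08190701, -0.03126788, -0.99614937]]), 't': array([0.03232653, 0.62744461, 1.26221937])}
```

View pics/scene0.png

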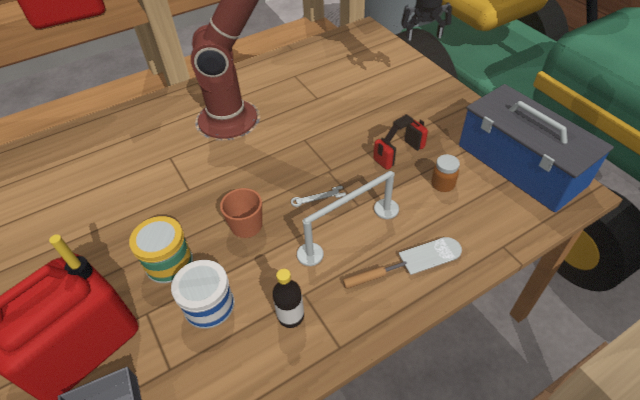

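View pics/top0.png

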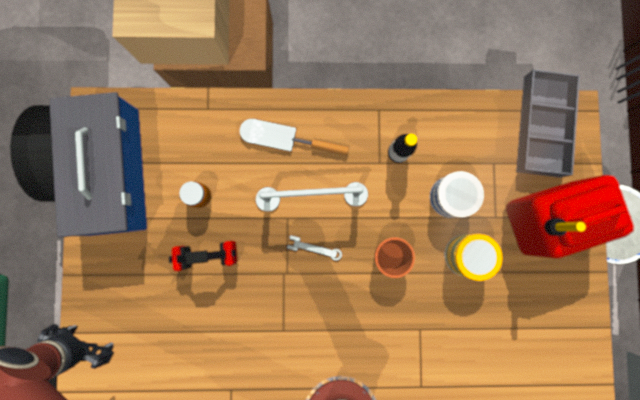

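The scene view shows the seed tin lid at (160,238), the ear defenders at (400,140) and the bar from (308,220) to (391,177). The top view shows the lid at (478,257), the ear defenders at (204,256) and the bar from (268,194) to (355,190).

```bash
cat > h.py <<'E'
from workcell import manip, cams
import cv2, numpy as np
def ray(n,uv,p=None):
    p=p or cams.camera_params(n); K,R,t=p["K"],p["R"],p["t"]
    if n=="wrist":
        a=(np.array(uv,float)-K[:2,2])/K[0,0]; r=np.hypot(*a); d=np.array([*(a*np.sinc(r/np.pi)),np.cos(r)])
    else: d=np.linalg.solve(K,[*uv,1])
    return -R.T@t, R.T@d
def onz(n,uv,z,p=None):
    c,d=ray(n,uv,p); return c+d*(z-c[2])/d[2]
def tri(n1,u1,n2,u2):
    (a,d),(b,e)=ray(n1,u1),ray(n2,u2)
    x=np.linalg.lstsq(np.c_[d,-e],b-a,rcond=None)[0]
    p,q=a+x[0]*d,b+x[1]*e; return (p+q)/2,np.linalg.norm(p-q)
def hsv(im,lo,hi): return cv2.inRange(cv2.cvtColor(im,cv2.COLOR_RGB2HSV),lo,hi)
def blobs(m,amin=30):
    n,_,st,c=cv2.connectedComponentsWithStats(m); return [(tuple(st[i]),c[i]) for i in range(1,n) if st[i][4]>=amin]
E
python3 - <<'E'
from h import *
np.set_printoptions(precision=4,suppress=True)
T=cv2.imread("pics/top0.png")[:,:,::-1].copy();S=cv2.imread("pics/scene0.png")[:,:,::-1].copy()
def box(m,x0,y0,x1,y1):
    o=np.zeros_like(m);o[y0:y1,x0:x1]=m[y0:y1,x0:x1];return o
# lid
for n,I,b in(("top",T,(445,225,510,290)),("scene",S,(125,210,195,265))):
    m=box(hsv(I,(20,120,120),(34,255,255)),*b)
    c=max(cv2.findContours(m,0,1)[0],key=cv2.contourArea)
    print(n,"lid",cv2.fitEllipse(cv2.convexHull(c)),onz(n,cv2.fitEllipse(cv2.convexHull(c))[0],.116))
# red cups
for n,I,b in(("top",T,(160,230,245,280)),("scene",S,(365,110,435,175))):
    m=box(hsv(I,(0,150,70),(8,255,255))|hsv(I,(172,150,70),(180,255,255)),*b)
    for s,c in blobs(m): print(n,"red",s,c,onz(n,c,.08 if n=="top" else .05))
    m=box(hsv(I,(0,0,0),(180,255,60)),*b)
    for s,c in blobs(m,15): print(n,"blk",s,c,onz(n,c,.13))
V=[cv2.resize(T[180:215,250:375],None,fx=5,fy=5,interpolation=2),cv2.resize(T[235:280,160:245],None,fx=6,fy=6,interpolation=2),]
V+= [cv2.resize(S[110:230,295:435],None,fx=2.4,fy=2.4,interpolation=2)]
o=np.zeros((595,800,3),np.uint8)
o[:175,:625]=V[0];o[180:450,:510]=V[1];h,w=V[2].shape[:2];o[595-h:,800-w:]=V[2][:h] if True else 0
cv2.imwrite("pics/c1.png",o[:,:,::-1])
E
```

```text
top lid ((477.34600830078125, 256.77593994140625), (48.04655075073242, 49.98331069946289), 116.56086730957031) [ 0.4527 -0.3662  0.116 ]
scene lid ((156.13632202148438, 238.8365478515625), (44.08749008178711, 56.0386848449707), 67.16908264160156) [ 0.462  -0.3713  0.116 ]
top red (np.int32(222), np.int32(241), np.int32(15), np.int32(25), np.int32(277)) [229.1769 252.4874] [0.4662 0.3061 0.08  ]
top red (np.int32(171), np.int32(246), np.int32(14), np.int32(26), np.int32(223)) [176.0269 258.0717] [0.4518 0.4495 0.08  ]
top blk (np.int32(178), np.int32(244), np.int32(47), np.int32(25), np.int32(502)) [197.759  256.5757] [0.4583 0.378  0.13  ]
scene red (np.int32(411), np.int32(120), np.int32(17), np.int32(29), np.int32(184)) [421.1196 132.9946] [0.4627 0.4584 0.05  ]
scene red (np.int32(374), np.int32(139), np.int32(20), np.int32(30), np.int32(397)) [383.466  154.2469] [0.4748 0.3046 0.05  ]
scene blk (np.int32(382), np.int32(115), np.int32(39), np.int32(42), np.int32(556)) [404.9712 132.6025] [0.501  0.3549 0.13  ]
scene blk (np.int32(378), np.int32(144), np.int32(5), np.int32(12), np.int32(40)) [379.975 149.25 ] [0.5175 0.2546 0.13  ]
```

View pics/c1.png

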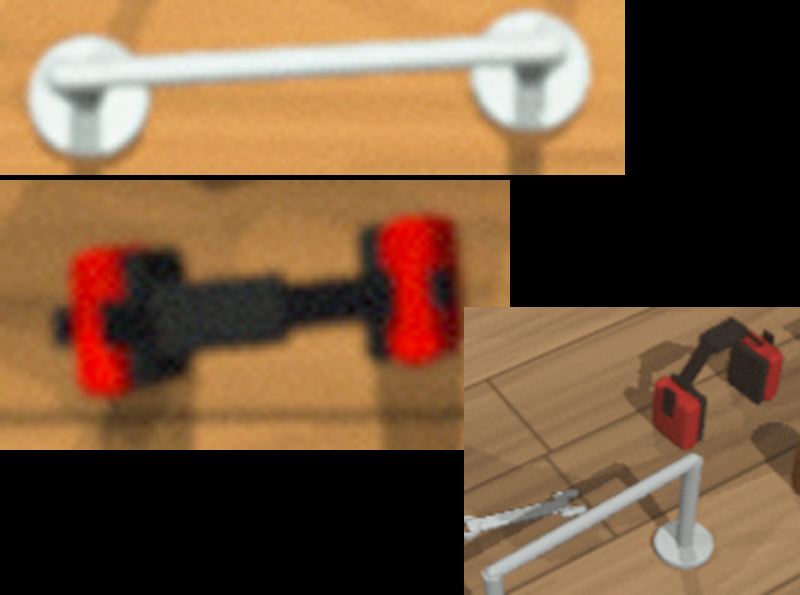

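The crop gives the bar ends at (260,195) and (362.4,189.2) in the top view, and (392.1,173.8) and (305.8,220.8) in the scene view. The crown pad centre is near (197,257) in the top view.

```bash
cat >> h.py <<'E'
from scipy.spatial.transform import Rotation as Ro
def goto(xyz,ang):
    """shift (cm) in tool axes and turn about tool z (rad) to a pointing-down pose with tool y at world angle ang (mod pi), and residual tilt"""
    s=manip.observe(); R=Ro.from_rotvec(s["tcp_rot"])
    y=np.array([np.cos(ang),np.sin(ang),0]); z=np.array([0,0,-1.]); out=[]
    for sg in(1,-1):
        T=Ro.from_matrix(np.c_[np.cross(sg*y,z),sg*y,z]); out.append((R.inv()*T).as_rotvec())
    out.sort(key=np.linalg.norm)
    print("shift cm",(R.inv().apply(np.array(xyz)-s["ee_pos"])*100).round(2),"turn",out[0].round(3),"or",out[1].round(3))
E
python3 - <<'E'
from h import *
np.set_printoptions(precision=4,suppress=True)
a=onz("top",(260.5,194.7),.147);b=onz("top",(362,189.3),.147);print(a,b,np.linalg.norm(a-b))
print(tri("top",(260.5,194.7),"scene",(391.5,175)),tri("top",(362,189.3),"scene",(306.5,221.5)))
print("pad",onz("top",(197,257),.136)); 
for u in((228.5,252.5),(180.5,258)): print(onz("top",u,.08))
print("scene ring pad",onz("scene",(160,238),.116))
goto((.457,.378,.27),.1)
E
```

```text
[0.619  0.2139 0.147 ] [ 0.6329 -0.0527  0.147 ] 0.26698390480806816
(array([0.62  , 0.2154, 0.1392]), np.float64(0.0011973071096438711)) (array([ 0.6341, -0.0512,  0.1444]), np.float64(0.003996175090603709))
pad [0.4575 0.3783 0.136 ]
[0.4661 0.3079 0.08  ]
[0.452  0.4375 0.08  ]
scene ring pad [ 0.4647 -0.3626  0.116 ]
shift cm [-24.99 -11.16  -3.95] turn [-0.002  0.001  1.026] or [-0.001 -0.002 -2.116]
```

Request:
play_rows(
  plan=[
    [-3.5,-1.6,-0.6,0,0,0.14,8.5],
    [-7,-3.2,-1.2,0,0,0.28,8.5],
    [-10.5,-4.8,-1.8,0,0,0.42,8.5],
    [-14,-6.4,-2.4,0,0,0.56,8.5],
    [-17.5,-8,-3,0,0,0.7,8.5],
    [-21,-9.6,-3.6,0,0,0.84,8.5],
    [-23.5,-10.5,-4,0,0,0.96,8.5],
    [-25,-11.2,-4,0,0,1.026,8.5],
    [-25,-11.2,-4,0,0,1.026,8.5],
    [-25,-11.2,-4,0,0,1.026,8.5],
  ],
)

```text
time_s: 1.1
ee_pos: [0.4557, 0.3794, 0.2706]
tcp_rot: [-2.102, -2.332, 0.002]
ft_force: [-0.3, 1.2, 0.4]
grip_width: 0.0848
grip_force: 0.0
```

```bash
python3 - <<'E'
from h import *
p=cams.camera_params("wrist");I=cams.read_camera("wrist");cv2.imwrite("pics/w1.png",I[:,:,::-1])
import pickle;pickle.dump(p,open("w1.pkl","wb"));s=manip.observe();print(s["ee_pos"],s["tcp_rot"],p)
E
```

```text
[0.45518265 0.3800938  0.27056785] [-2.10050130e+00 -2.33303870e+00  1.70719133e-03] {'K': array([[309.70691629,   0.        , 315.2853643 ],
       [  0.        , 309.70691629, 199.68313001],
       [  0.        ,   0.        ,   1.        ]]), 'R': array([[ 0.99468975,  0.10286406, -0.00336   ],
       [ 0.09996737, -0.95788607,  0.26918545],
       [ 0.02447101, -0.2680919 , -0.9630825 ]]), 't': array([-0.48951479,  0.27299241,  0.50768099])}
```

View pics/w1.png

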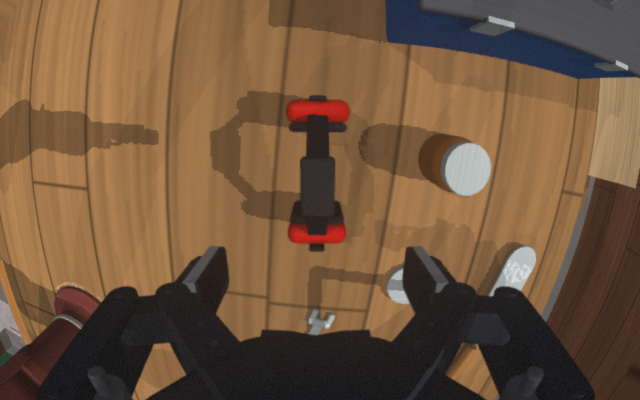

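The wrist view shows the pad centred near (318,185), with the cups at (318,111) and (317,233).

```bash
python3 - <<'E'
from h import *;import pickle
np.set_printoptions(precision=4,suppress=True)
p=pickle.load(open("w1.pkl","rb"));I=cv2.imread("pics/w1.png")[:,:,::-1].copy()
g=cv2.cvtColor(I,cv2.COLOR_RGB2GRAY)
print("row180 edges",[ (x,int(g[180,x])) for x in range(298,340,2)])
print("col318",[ (y,int(g[y,318])) for y in range(145,236,3)])
m=hsv(I,(0,150,70),(8,255,255))|hsv(I,(172,150,70),(180,255,255))
m[:, :250]=0;m[:,400:]=0;m[280:]=0
c=[]
for s,_ in blobs(m,80):
    x=s[0]+s[2]/2
    for v in (s[1],s[1]+s[3]): print((x,v),onz("wrist",(x,v),.08,p),onz("wrist",(x,v),.04,p))
for v in(158,185,212): print(v,onz("wrist",(318,v),.136,p))
E
```

```text
row180 edges [(298, 117), (300, 74), (302, 47), (304, 46), (306, 48), (308, 48), (310, 48), (312, 47), (314, 49), (316, 48), (318, 46), (320, 47), (322, 49), (324, 49), (326, 53), (328, 48), (330, 52), (332, 51), (334, 69), (336, 105), (338, 105)]
col318 [(145, 37), (148, 37), (151, 35), (154, 31), (157, 39), (160, 46), (163, 52), (166, 48), (169, 50), (172, 47), (175, 47), (178, 48), (181, 47), (184, 50), (187, 48), (190, 46), (193, 48), (196, 53), (199, 51), (202, 49), (205, 49), (208, 48), (211, 49), (214, 49), (217, 41), (220, 34), (223, 37), (226, 36), (229, 38), (232, 36), (235, 73)]
(np.float64(318.0), np.int32(99)) [0.4471 0.4656 0.08  ] [0.4471 0.4677 0.04  ]
(np.float64(318.0), np.int32(123)) [0.4498 0.4399 0.08  ] [0.4501 0.4389 0.04  ]
(np.float64(317.0), np.int32(223)) [0.4605 0.3277 0.08  ] [0.4621 0.3132 0.04  ]
(np.float64(317.0), np.int32(244)) [0.4632 0.3015 0.08  ] [0.4652 0.284  0.04  ]
158 [0.4527 0.4097 0.136 ]
185 [0.4553 0.3848 0.136 ]
212 [0.458  0.3589 0.136 ]
```

```bash
python3 - <<'E'
from h import *
goto((.4555,.3833,.124),.105)
E
```

```text
shift cm [ 0.3   0.1  14.66] turn [-0.002 -0.001 -0.   ] or [-2.000e-03  4.000e-03  3.141e+00]
```

Request:
play_rows(
  plan=[
    [0.1,0,3,0,0,0,8.5],
    [0.2,0,6.5,0,0,0,8.5],
    [0.3,0.1,10,0,0,0,8.5],
    [0.3,0.1,13,0,0,0,7],
    [0.3,0.1,14.2,0,0,0,5],
    [0.3,0.1,14.6,0,0,0,4.5],
    [0.3,0.1,14.6,0,0,0,4.5],
  ],
  squeeze=50,
)

```text
time_s: 1.85
ee_pos: [0.4577, 0.3822, 0.1257]
tcp_rot: [-2.106, -2.331, -0.001]
ft_force: [0.6, -0.1, 0.1]
grip_width: 0.0451
grip_force: 0.0
```

```bash
python3 - <<'E'
from h import *
s=manip.observe();print(s["ee_pos"],s["grip_width"],s["ft_force"])
p=cams.camera_params("wrist");I=cams.read_camera("wrist");cv2.imwrite("pics/w2.png",I[:,:,::-1])
a=cams.camera_params("scene")
J=cams.read_camera("scene")[80:200,330:480]
cv2.imwrite("pics/s2.png",np.vstack([cv2.resize(I[130:330,160:480],(640,400))[:380],np.pad(cv2.resize(J,(275,220)),((0,0),(0,365),(0,0)))])[:,:,::-1])
E
```

```text
[0.45768155 0.38221342 0.12570578] 0.04507271415799991 [ 0.61673417 -0.11765872  0.07678795]
```

View pics/s2.png

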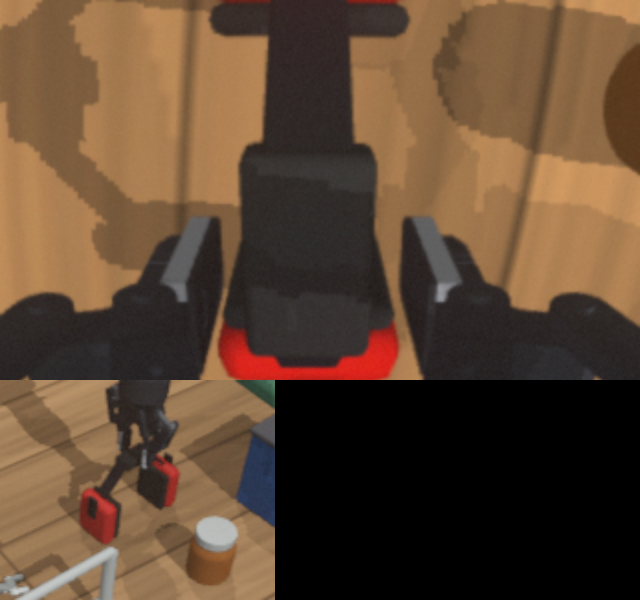

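The picture shows the fingers straddling the pad, centred on it. I'll go down 2 mm, close and lift.

Request:
play_rows(
  plan=[
    [0,0,0.2,0,0,0,3.8],
    [0,0,0.2,0,0,0,2.8],
    [0,0,0.2,0,0,0,2.5],
    [0,0,0.2,0,0,0,2.5],
    [0,0,0.2,0,0,0,2.5],
    [0,0,-0.5,0,0,0,2.5],
    [0,0,-2,0,0,0,2.5],
  ],
  squeeze=50,
)

```text
time_s: 2.65
ee_pos: [0.4566, 0.3801, 0.144]
tcp_rot: [-2.107, -2.329, 0.007]
ft_force: [-0.1, -0.3, -2.3]
grip_width: 0.0304
grip_force: 49.8
```

```bash
python3 - <<'E'
from h import *
b=np.array([.626,.081]);print(manip.observe()["ee_pos"],manip.observe()["ft_force"])
goto((.4577,.3822,.31),.105)
goto((*b,.31),.105+0);goto((*b,.31),1.623)
E
```

```text
[0.45659405 0.38005416 0.14396108] [-0.07412354 -0.25237723 -2.28076192]
shift cm [  0.16   0.07 -16.6 ] turn [-0.004  0.003 -0.005] or [0.004 0.006 3.137]
shift cm [-31.49  13.81 -16.57] turn [-0.004  0.003 -0.005] or [0.004 0.006 3.137]
shift cm [-31.49  13.81 -16.57] turn [-5.000e-03 -1.000e-03 -1.523e+00] or [-1.000e-03  5.000e-03  1.619e+00]
```

Request:
play_rows(
  plan=[
    [0,0,-3,0,0,0,2.5],
    [0,0,-6.5,0,0,0,2.5],
    [0,0,-10,0,0,0,2.5],
    [0,0,-13.5,0,0,-0.1,2.5],
    [-1,0.4,-16.5,0,0,-0.2,2.5],
    [-4,1.7,-17,0,0,-0.32,2.5],
    [-7,3,-17,0,0,-0.44,2.5],
    [-10,4.3,-17,0,0,-0.56,2.5],
    [-13,5.6,-17,0,0,-0.68,2.5],
    [-16,7,-17,0,0,-0.8,2.5],
  ],
)

```text
time_s: 3.65
ee_pos: [0.5435, 0.2273, 0.3147]
tcp_rot: [-1.027, -2.968, 0.002]
ft_force: [0.1, 0.9, -2.6]
grip_width: 0.0307
grip_force: 50.0
```

```bash
python3 - <<'E'
from h import *
print(manip.observe()["joint_positions"]);goto((.626,.081,.315),1.623)
E
```

```text
[-0.50684365  0.45333778  0.11701746  1.47765358 -0.05420556  1.215603
  0.52215191]
shift cm [-15.53  -6.4   -0.03] turn [-0.001 -0.001 -0.718] or [-2.000e-03  2.000e-03  2.423e+00]
```

Request:
play_rows(
  plan=[
    [-2.5,-1,0,0,0,-0.12,2.5],
    [-5,-2.1,0,0,0,-0.24,2.5],
    [-7.5,-3.1,0,0,0,-0.36,2.5],
    [-10,-4.1,0,0,0,-0.48,2.5],
    [-12.5,-5.2,0,0,0,-0.6,2.5],
    [-14.5,-6,0,0,0,-0.68,2.5],
    [-15.5,-6.4,0,0,0,-0.718,2.5],
    [-15.5,-6.4,0,0,0,-0.718,2.5],
    [-15.5,-6.4,0,0,0,-0.718,2.5],
  ],
)

```text
time_s: 4.55
ee_pos: [0.6245, 0.0829, 0.3146]
tcp_rot: [0.073, -3.139, -0.001]
ft_force: [-0.0, 0.5, -2.7]
grip_width: 0.0306
grip_force: 50.0
```

```bash
python3 - <<'E'
from h import *
import pickle
np.set_printoptions(precision=4,suppress=True)
s=manip.observe();print(s["ee_pos"],s["joint_positions"],s["ft_force"]);goto((.626,.081,.315),1.623)
p=cams.camera_params("wrist");I=cams.read_camera("wrist");pickle.dump(p,open("w3.pkl","wb"))
S=cams.read_camera("scene");T=cams.read_camera("top")
cv2.imwrite("pics/w3.png",np.vstack([I,np.hstack([cv2.resize(S[100:280,270:450],(190,190)),cv2.resize(T[140:240,240:400],(304,190)),np.zeros((190,146,3),np.uint8)])])[:,:,::-1])
E
```

```text
[0.6245 0.0829 0.3146] [-0.1486  0.5237 -0.0306  1.3511  0.0151  1.2688  1.4375] [-0.0208  0.5036 -2.7153]
shift cm [-0.14 -0.2  -0.04] turn [ 0.001 -0.002 -0.006] or [-0.003 -0.001  3.136]
```

View pics/w3.png

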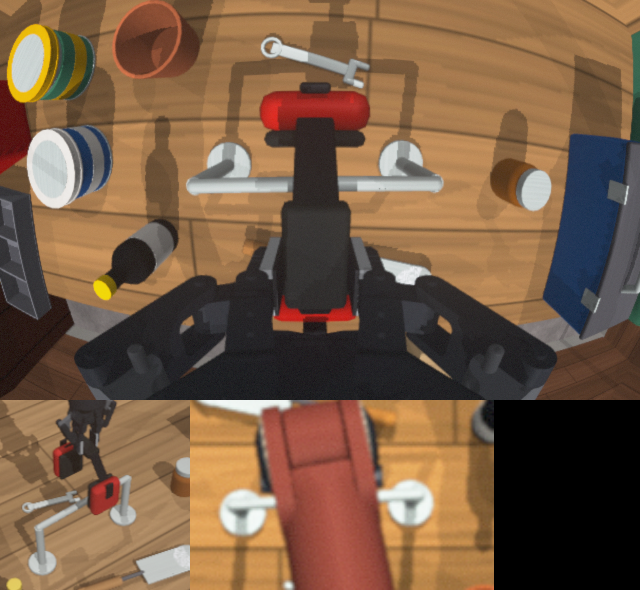

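The wrist view shows bar ends at (190,185) and (440,184). The pad spans rows 203-308 and columns 282-351, and it is held straight.

```bash
python3 - <<'E'
from h import *
import pickle
np.set_printoptions(precision=4,suppress=True)
p=pickle.load(open("w3.pkl","rb"));I=cv2.imread("pics/w3.png")[:400,:,::-1].copy()
m=hsv(I,(0,0,120),(180,60,255))
for x0,x1 in((235,285),(355,385),(200,240),(395,430)):
    ys=[]
    for x in range(x0,x1,5):
        c=np.flatnonzero(m[175:198,x])+175
        if len(c): ys.append((x,c.min(),c.max()))
    ys=np.array(ys);x=np.median(ys[:,0]);u=(x,(np.median(ys[:,1])+np.median(ys[:,2]))/2);print(u,onz("wrist",u,.147,p))
for u in((189,185.5),(441,184.5)):print("end",u,onz("wrist",u,.147,p))
zt=manip.observe()["ee_pos"][2]+.0125
for u in((316,204),(316,308),(282,260),(351,260)):print("pad",onz("wrist",u,zt,p))
E
```

```text
(np.float64(257.5), np.float64(184.5)) [0.6271 0.0236 0.147 ]
(np.float64(367.5), np.float64(183.0)) [0.6203 0.1377 0.147 ]
(np.float64(217.5), np.float64(185.5)) [ 0.6299 -0.0203  0.147 ]
(np.float64(410.0), np.float64(183.5)) [0.6183 0.1839 0.147 ]
end (189, 185.5) [ 0.631  -0.0538  0.147 ]
end (441, 184.5) [0.6173 0.2203 0.147 ]
pad [0.5928 0.0825 0.3277]
pad [0.6476 0.085  0.3277]
pad [0.6209 0.0678 0.3277]
pad [0.6194 0.1002 0.3277]
```

Request:
play_rows(
  plan=[
    [-0.3,0,1.5,0,0,0,2.5],
    [-0.4,0,4,0,0,0,2.5],
    [-0.4,0,7,0,0,0,2.5],
    [-0.4,0,10,0,0,0,2.5],
    [-0.4,0,12.5,0,0,0,2.5],
    [-0.4,0,14.3,0,0,0,2.5],
    [-0.4,0,15,0,0,0,2.5],
    [-0.4,0,15.2,0,0,0,2.5],
    [-0.4,0,15.2,0,0,0,2.5],
  ],
)

```text
time_s: 5.6
ee_pos: [0.6296, 0.0832, 0.1641]
tcp_rot: [-0.075, 3.139, 0.0]
ft_force: [0.1, 0.9, -2.5]
grip_width: 0.0302
grip_force: 49.9
```

Request:
play_rows(
  plan=[
    [0,0,0.2,0,0,0,2.5],
    [0,0,0.4,0,0,0,2.5],
    [0,0,0.5,0,0,0,2.5],
  ],
)

```text
time_s: 5.9
ee_pos: [0.6292, 0.0827, 0.1587]
tcp_rot: [-0.074, 3.14, 0.0]
ft_force: [0.2, -0.4, -2.8]
grip_width: 0.0306
grip_force: 50.0
```

Request:
play_rows(
  plan=[
    [0,0,0.1,0,0,0,2.5],
    [0,0,0.2,0,0,0,2.5],
    [0,0,0.2,0,0,0,2.5],
  ],
)

```text
time_s: 6.2
ee_pos: [0.6292, 0.0826, 0.1573]
tcp_rot: [-0.074, 3.14, 0.0]
ft_force: [-1.3, -0.5, 4.0]
grip_width: 0.0301
grip_force: 50.6
```

```bash
python3 - <<'E'
from h import *
S=cams.read_camera("scene");I=cams.read_camera("wrist")
cv2.imwrite("pics/s4.png",np.hstack([cv2.resize(S[110:260,290:440],(500,500),interpolation=2),cv2.resize(I[60:360,200:430],(290,378)).repeat(1,0)[:500] if 0 else np.pad(cv2.resize(I[60:360,200:430],(290,378)),((0,122),(0,0),(0,0)))])[:,:,::-1])
E
```

```text
(no output)
```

View pics/s4.png

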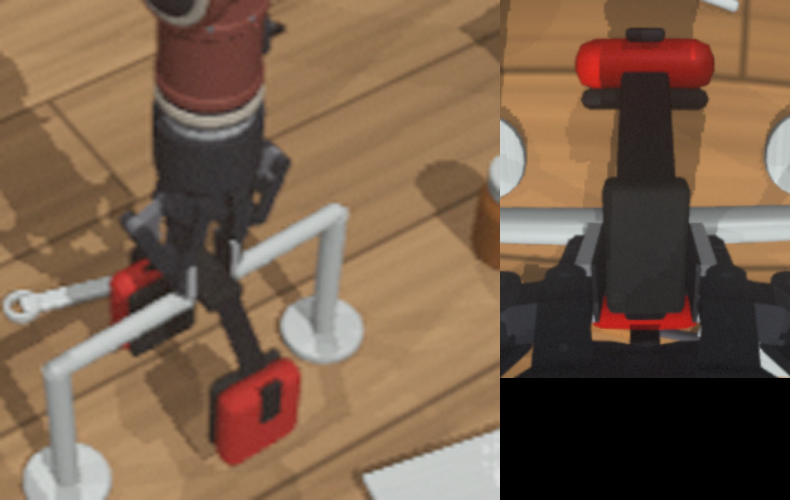

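The pad is resting on the bar, with 6.6 N of load added at z .157 and one cup each side. In the wrist crop the bar sits at row 222, which is image row about 236. I'll check the centring from that.

```bash
python3 - <<'E'
from h import *
np.set_printoptions(precision=4,suppress=True)
p=cams.camera_params("wrist")
for x in(245,395):print("bar",onz("wrist",(x,222/1.26+60 if x<300 else 224/1.26+60),.147,p))
for v in(203,308):print("pad",onz("wrist",(316,v),.169,p))
E
```

```text
bar [0.6244 0.0449 0.147 ]
bar [0.6216 0.1267 0.147 ]
pad [0.5974 0.0822 0.169 ]
pad [0.6533 0.0849 0.169 ]
```

Centred to about 2 mm. I'll release and retreat.

Request:
play_rows(
  plan=[
    [0,0,-0.05,0,0,0,3],
    [0,0,-0.05,0,0,0,3.5],
    [0,0,-0.05,0,0,0,5],
    [0,0,-0.05,0,0,0,6],
    [0,0,-0.05,0,0,0,6],
    [0,0,-1,0,0,0,6],
    [0,0,-4,0,0,0,6],
    [0,0,-8,0,0,0,5],
    [0,0,-12,0,0,0,3],
    [0,0,-14,0,0,0,1],
  ],
)

```text
time_s: 7.3
ee_pos: [0.6308, 0.0829, 0.3016]
tcp_rot: [-0.074, 3.133, 0.002]
ft_force: [-0.2, 0.7, 0.2]
grip_width: 0.0221
grip_force: 0.0
```

```bash
python3 - <<'E'
from h import *
np.set_printoptions(precision=4,suppress=True)
S=cams.read_camera("scene");I=cams.read_camera("wrist")
cv2.imwrite("pics/s5.png",np.hstack([cv2.resize(S[110:260,290:440],(400,400),interpolation=2),cv2.resize(I[60:360,160:460],(400,400))])[:,:,::-1])
print(manip.observe()["joint_positions"])
goto((.457,-.366,.29),-.66);goto((.457,-.366,.29),0.9)
E
```

```text
[-0.1476  0.537  -0.0305  1.3651  0.0167  1.2301  1.4388]
shift cm [ 19.52 -44.03   0.9 ] turn [-0.003  0.009 -0.864] or [0.012 0.004 2.278]
shift cm [ 19.52 -44.03   0.9 ] turn [0.004 0.009 0.718] or [-0.011  0.006 -2.424]
```

View pics/s5.png

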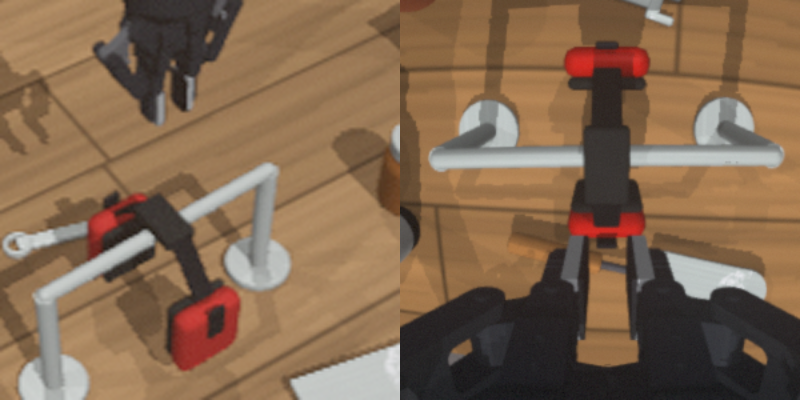

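The ear defenders hang level on the bar. Next is the lid.

Request:
play_rows(
  plan=[
    [1,-2.5,0,0,0,0.05,0],
    [3,-6.5,0,0,0,0.12,0],
    [4.8,-10.8,0,0,0,0.2,0],
    [6.6,-15,0,0,0,0.28,0],
    [8.5,-19.2,0,0,0,0.35,0],
    [10.3,-23.4,0.2,0,0,0.42,0],
    [12.1,-27.6,0.3,0,0,0.5,0],
    [14,-31.8,0.4,0,0,0.58,0],
    [15.8,-35.8,0.5,0,0,0.65,0],
    [17,-38,0.5,0,0,0.7,0],
  ],
  squeeze=60,
)

```text
time_s: 8.4
ee_pos: [0.474, -0.3091, 0.2902]
tcp_rot: [-1.019, -2.969, 0.004]
ft_force: [0.2, 0.6, 0.0]
grip_width: 0.0
grip_force: 0.0
```

Request:
play_rows(
  plan=[
    [0,0,0,0,0,0,0],
    [0,0,0,0,0,0,0],
  ],
)

```text
time_s: 8.6
ee_pos: [0.4768, -0.3045, 0.2904]
tcp_rot: [-1.007, -2.974, -0.002]
ft_force: [0.1, -0.6, -0.2]
grip_width: -0.0001
grip_force: 0.0
```

```bash
python3 - <<'E'
from h import *
import pickle
np.set_printoptions(precision=4,suppress=True)
s=manip.observe();print(s["ee_pos"],s["grip_width"],s["joint_positions"],s["ft_force"])
p=cams.camera_params("wrist");I=cams.read_camera("wrist");pickle.dump(p,open("w6.pkl","wb"));cv2.imwrite("pics/w6.png",I[:,:,::-1])
m=hsv(I,(20,120,120),(34,255,255))
for c in cv2.findContours(m,0,1)[0]:
    if cv2.contourArea(c)>500:
        e=cv2.fitEllipse(cv2.convexHull(c));print(e,onz("wrist",e[0],.116,p))
goto((.457,-.365,.16),.9)
E
```

```text
[ 0.4768 -0.3045  0.2904] -0.00011361100652320214 [ 0.3941  0.4351  0.2076  1.5873 -0.0969  1.1313  1.542 ] [ 0.0626 -0.5626 -0.1617]
((256.2349548339844, 196.35972595214844), (112.69412994384766, 114.32665252685547), 121.1402816772461) [ 0.4493 -0.3643  0.116 ]
shift cm [-2.12 -6.18 13.04] turn [ 0.001 -0.002  0.02 ] or [ 0.003  0.002 -3.121]
```

View pics/w6.png

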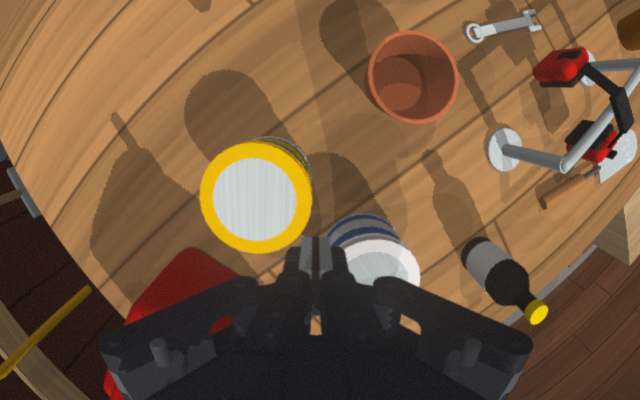

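The wrist view shows the lid ellipse centred at (256,196), which puts it at (0.450, -0.365). The can is off to the lower left and clear.

```bash
python3 - <<'E'
from h import *
goto((.4505,-.3648,.13),.88)
E
```

```text
shift cm [-1.59 -6.56 16.04] turn [ 0.001 -0.002  0.04 ] or [ 3.000e-03  2.000e-03 -3.101e+00]
```

Request:
play_rows(
  plan=[
    [-0.6,-2.5,2,0,0,0,0],
    [-1.2,-5,5,0,0,0,0],
    [-1.6,-6.5,8.5,0,0,0,0],
    [-1.6,-6.6,12,0,0,0,0],
    [-1.6,-6.6,14.5,0,0,0,0],
    [-1.6,-6.6,15.8,0,0,0,0],
    [-1.6,-6.6,16,0,0,0,0],
    [-1.6,-6.6,16,0,0,0,0],
  ],
)

```text
time_s: 9.45
ee_pos: [0.451, -0.3666, 0.1319]
tcp_rot: [1.004, 2.976, 0.0]
ft_force: [1.3, -0.4, -0.2]
grip_width: -0.0004
grip_force: 0.0
```

```bash
python3 - <<'E'
from h import *
np.set_printoptions(precision=4,suppress=True)
s=manip.observe();print(s["ee_pos"],s["ft_force"])
p=cams.camera_params("wrist");I=cams.read_camera("wrist");T=cams.read_camera("top");cv2.imwrite("pics/w7.png",I[:,:,::-1])
m=hsv(I,(20,120,120),(34,255,255))
c=max(cv2.findContours(m,0,1)[0],key=cv2.contourArea);x,y,w,h=cv2.boundingRect(c);print(x,y,w,h)
for u in((x,y+h/2),(x+w,y+h/2),(x+w/2,y)):print(onz("wrist",u,.116,p))
q=c[:,0,:];P=np.array([onz("wrist",u,.116,p)[:2] for u in q]) 
hull=cv2.convexHull((P*1e4).astype(np.float32));print(cv2.minEnclosingCircle(hull))
E
```

```text
[ 0.451  -0.3666  0.1319] [ 1.3278 -0.4282 -0.1745]
205 130 217 154
[ 0.3961 -0.4034  0.116 ]
[ 0.4697 -0.3067  0.116 ]
[ 0.4003 -0.3299  0.116 ]
((4505.123046875, -3689.7216796875), 636.720703125)
```

On centre to within 2-3 mm. Pressing now.

Request:
play_rows(
  plan=[
    [0,0,0.4,0,0,0,0],
    [0,0,0.8,0,0,0,0],
    [0,0,1.2,0,0,0,0],
    [0,0,1.5,0,0,0,0],
    [0,0,1.8,0,0,0,0],
    [0,0,2.1,0,0,0,0],
  ],
)

```text
time_s: 10.15
ee_pos: [0.4498, -0.3671, 0.1109]
tcp_rot: [1.007, 2.976, 0.0]
ft_force: [-1.2, 1.3, 5.3]
grip_width: -0.0
grip_force: 2.9
```

Request:
play_rows(
  plan=[
    [0,0,0.2,0,0,0,0],
    [0,0,0.4,0,0,0,0],
    [0,0,0.4,0,0,0,0],
  ],
)

```text
time_s: 10.45
ee_pos: [0.4498, -0.3671, 0.1066]
tcp_rot: [-1.007, -2.976, -0.0]
ft_force: [-0.9, 0.2, 4.3]
grip_width: 0.0001
grip_force: 1.9
```

Request:
play_rows(
  plan=[
    [0,0,0.1,0,0,0,0],
    [0,0,0.15,0,0,0,0],
    [0,0,0.2,0,0,0,0],
    [0,0,0.2,0,0,0,0],
  ],
)

```text
time_s: 10.85
ee_pos: [0.4499, -0.3671, 0.106]
tcp_rot: [1.007, 2.975, 0.0]
ft_force: [-2.7, 3.1, 11.5]
grip_width: 0.0001
grip_force: 5.9
```

Request:
play_rows(
  plan=[
    [0,0,0.15,0,0,0,0],
    [0,0,0.2,0,0,0,0],
    [0,0,0.2,0,0,0,0],
    [0,0,0.2,0,0,0,0],
    [0,0,0.2,0,0,0,0],
    [0,0,0.2,0,0,0,0],
    [0,0,0.2,0,0,0,0],
  ],
)

```text
time_s: 11.55
ee_pos: [0.4499, -0.3671, 0.1057]
tcp_rot: [1.007, 2.974, 0.001]
ft_force: [-5.6, 4.4, 21.1]
grip_width: 0.0001
grip_force: 10.6
```

Request:
play_rows(
  plan=[
    [0,0,-0.3,0,0,0,0],
    [0,0,-1,0,0,0,0],
    [0,0,-4,0,0,0,0],
    [0,0,-8,0,0,0,0],
    [0,0,-12,0,0,0,0],
    [0,0,-15,0,0,0,0],
    [0,0,-15,0,0,0,0],
  ],
)

```text
time_s: 12.25
ee_pos: [0.4519, -0.3693, 0.257]
tcp_rot: [1.004, 2.966, -0.006]
ft_force: [1.0, -0.0, -0.6]
grip_width: -0.0001
grip_force: 0.0
```

```bash
python3 - <<'E'
from h import *
S=cams.read_camera("scene");T=cams.read_camera("top")
cv2.imwrite("pics/f.png",np.vstack([S[100:400],T[100:300]])[:,:,::-1])
E
```

```text
(no output)
```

View pics/f.png

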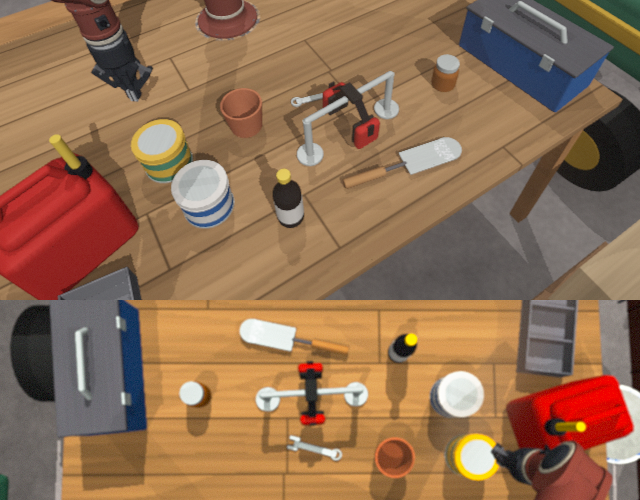

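The ear defenders hang on the bar, the lid is home, and everything else is where it was.

```bash
python3 -c "
from workcell import manip
print(manip.sign_off())"
```

```text
the job is handed in; nothing more can be done
None
```

Both jobs are done and handed in at about 12 s: the seed tin lid is fully home after a firm press (11 to 21 N for over 0.3 s), and the ear defenders hang over the bar with one cup on each side; the final pictures show nothing else moved.

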